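Seat a sample jar in a three-point nest

ROBOT

A 6-joint arm with a two-finger parallel gripper is mounted at the origin on the work surface. World frame = base frame: x ahead of the robot, y to its left, z up, the work surface at z = 0. Lengths are in m, angles in degrees, forces in N, time in s.
With the tool pointing down it reaches from about 0.3 to 0.75 m from the base axis. Payload 8.5 kg.
Tool frame: the origin (TCP) lies between the finger pads; the fingertips stand ahead of it and the grasp point (between the pads) lies 8 mm behind it (env.tcp_to_tips is the z of the fingertips in the tool frame, in m); z points along the fingers, x is the direction in which the jaws open and shut, and the axes are right-handed (so a half turn about z gives the same grasp; the last joint's range is limited). The gripper opens to 85 mm and grips with 20 to 120 N. Pads are 22 mm wide; open, the fingers measure 114 mm over their backs; the gripper's body (76 mm by 85 mm) begins 54 mm behind the grasp point. The pads swing forward as they close: fully open they stand 13 mm farther back than shut.
Start: joints at [51.893, 21.807, 74.336, -0, 83.858, -12.336], TCP at [0.239, 0.495, 0.242] pointing down, gripper open.
Joint ranges: [-178.18, 178.18], [-50.72, 133.34], [12.68, 142.11], [-81.47, 261.47], [9.98, 163.14], [-165.26, 165.26]. Speed limits (degrees/s): [136.94, 136.94, 180, 180, 180, 180].

INTERFACE

Orientations are given as a 3x3 rotation matrix whose columns are the frame's x, y, z axes.
In Python, from rig import observe, viewer, env gives the robot as it stands.
- The arm moves only by the tool jog_arm, never from a script. Its arguments are lists of equal length, an entry for each row: "dr": the turn, a rotation vector about the tool's x, y, z in rad, a list of three; "slide": the shift along the tool's x, y, z in m, a list of three; "gripper": the opening, from -1 (shut) to 1 (fully open), so that 0 is half open. In form: {"dr": [[rx, ry, rz], ...], "slide": [[dx, dy, dz], ...], "gripper": [gripper, ...]}. A call has exactly 10 rows; each row shifts and turns the commanded pose from where the row before left it, along the tool's axes as they then stand; what a row does not reach is not made up. A row lasts 1/10 s, in which the tool goes at most 50 mm and 8.59 degrees, less where a joint would pass 70% of its speed; a pose out of reach is approached as far as the arm can. A call is refused whole if a number of a shift passes 0.05 or a number of a turn 0.15, either way. A call with a gripper value outside its range is refused whole. The fingers move at their own pace and stop on an object; "force" is the grip in N (left out, the last holds). Time passes only in rows, so rows that do not move let the fingers close, or fill a call up. It gives the time, the measured TCP pose, the force and the opening at its end, in the units of the state.
- observe(): the state, without advancing time (a new reading comes with each control period).
- viewer.get_image(name): name is "scene" or "side" or "wrist"; returns a dict with "pixels" (400x640x3 uint8, blue, green, red), "camera_matrix" (3x3 intrinsics, pixels), "R" (3x3) and "t" (3): a world point X has camera coordinates R X + t. Camera axes: x right, y down, z forward; pixel columns grow to the right and rows downward; lengths in m; the calibration is good to about 2 mm. A picture is of the moment at which its call begins. There is no depth.
- env.close_job(): hands the job in, once; it reports no verdict.
The state is a dict: "time_s": time; "q": joint angles; "qvel": joint speeds; "joint_efforts": joint torques, N m; "position": TCP position; "tool_rot": TCP orientation; "ft_force": force on the tool from outside, world axes, zero at the start; "wrist_torque": the same for the moment, N m; "grip_width": finger opening in m.
Only numpy, scipy, OpenCV 4.12 (cv2) and the standard library are available. Lean on these libraries where they do the work, as an engineer would, in place of code of your own. Each camera call takes 0.05 s, during which the arm holds its last target.

TASK

Lift the squat amber jar (the middle-sized of the three on the white tray) over to the aluminium base plate, stand it upright on the bare part of the plate in front of the three-point nest and let go of it. Then nudge it along the plate, past the sprung shoe, until it is fully home against both the fixed round bar and the fixed ball, gently, because the glass chips if it is pressed hard against the nest. Leave it standing there and leave everything else where it is.

Things in the scene. Friction and masses are not known exactly. Their poses are not given: they have to be found in the camera images.
- jar_center (a point): Centre (half-way up, 28.5 mm above its underside) of the squat round jar: amber glass body 44 mm diameter and 45 mm high, black cap 40 mm diameter and 12 mm high on top, 57 mm in all; about 0.15 to 0.31 kg. It stands upright on the tray in any of the row's three places
- tray: White flat tray 110 mm (x) by 260 mm (y), 6 mm thick, fixed, with 12 mm high ends; origin at the centre of its underside. Three jars stand on it in a row along its y axis about 85 mm apart, so a grasp that closes along the tray's x axis is clear of neighbours
- plate: Fixed aluminium base plate 160 mm wide (y), 12 mm thick, from x = -100 to +140 mm of its origin, which lies on its underside. Its x axis points into the nest; x = -100 to -30 mm is bare. On it stands the nest
- nest: The nest: a back bar across the far end of the plate and a dark steel carriage, a U open to -x, clamped on the plate in front of it; origin on the plate's top, 12 mm straight above the plate's origin, same axes. Nothing of it is higher than 32 mm above the plate; the U's parts start up to 48 mm before the jar's home axis
- bay (a point): Point on the plate's top at plate x = -60 mm, y = 0: middle of the bare part, where the jar can be stood before nudging it along the plate's x axis
- nest_mid (a point): Point on the plate's top at plate x = +39 mm, y = 0. The carriage is clamped anywhere along its slot: the jar's axis when home lies within 17 mm of this point along x (plate x = +22 to +56 mm), at y = 0. Where is not reported: it must be felt. Going in takes up to about 5 N and the jar may stick half-way; home, the force rises steeply. 6 to 10 N seats it; the glass chips at 15 N
- jar_foot (a point): Centre of the same jar's underside. Home, it touches three 12 mm thick steel parts, 20 mm above the plate: a fixed round bar along x on its -y side (the bar reaches 48 mm before the home axis), a fixed ball at its far (+x) side, and a sprung shoe (plunger), 22 mm long with round ends, at its +y side towards the mouth, which it presses aside in passing
- plunger (a joint): Travel of the sprung shoe, m: 0 fully out (nothing there), grows as the jar presses it aside (along the plate's +y), up to about 0.007 as the jar passes, and falls back to about 0.003 when the jar is home against bar and fixed ball; its spring gives 0.5 N when out plus 0.25 N per mm
- jar_big: Bystander: large amber jar 60 mm diameter, 90 mm high, on the tray
- vial: Bystander: slim amber vial 26 mm diameter, 60 mm high, on the tray
- beaker: Bystander: glass beaker 72 mm diameter, 95 mm high
- dish: Bystander: shallow blue weighing dish 120 by 90 mm, 20 mm high
- spatula: Bystander: steel spatula 180 mm long, lying
There are look-alikes about, which are no part of the job. What is shaped like the part that bears jar_center but green or turquoise is not meant.

How it is judged (in metres and radians):
On the way:
1. the jar stands upright and released on the bare part of the plate, in front of the nest (z of jar_center in the frame of plate between 0.037 and 0.0435 m and x of jar_center in the frame of plate between -0.11 and -0.035 m and y of jar_center in the frame of plate between -0.06 and 0.06 m and angle between jar_center's own z axis and vertical below 0.08 rad and contact force between the fingers and jar below 0.05 N), for 0.2 s.
At the end, for the whole second after the job is handed in: The jar stands upright (within 0.08 rad) on the plate, at rest and released, home in the nest: its axis 20.2 to 59 mm along the plate's x and within 2.2 mm of its y = 0, with the sprung shoe pressed in 1.5 to 3.8 mm (3 mm when the jar touches bar and fixed ball; more means it stopped short) (value of joint plunger between 0.0015 and 0.0038 m and x of jar_center in the frame of plate between 0.0202 and 0.059 m and y of jar_center in the frame of plate between -0.0022 and 0.0022 m and z of jar_center in the frame of plate between 0.037 and 0.0435 m and angle between jar_center's own z axis and vertical below 0.08 rad and contact force between the fingers and jar below 0.05 N and linear speed of jar below 0.01 m/s).
It fails at once if the jar is pressed against the nest (shoe, bar, ball or carriage) with more than 15 N (contact force between jar and nest above 15 N).
It fails at once if the jar is tipped by more than 0.6 rad (angle between jar_center's own z axis and vertical above 0.6 rad).
It fails at once if another thing is moved by more than 20 mm (distance of any of jar_big, vial, beaker, dish, spatula from where it was at the start of the episode above 0.02 m).
It also fails if it takes over 67 s, if anything falls off the work surface, if the arm or the gripper's body presses on something with over 40 N, if the wrist force passes 120 N, or if a joint passes its speed limit or range.

## Working session

There is one attempt and no reset: what is moved stays moved. The work goes in short steps, Python scripts to look and compute and a tool call to move; the robot and the scene stay as the last step left them, time stands still between calls to the robot, and variables do not carry over. Pictures are saved under pics/ and viewed, and the job is handed in when it is done.

Besides the shell and the picture viewer there is one more tool, called as name(argument=value, ...) on one line, values as JSON. jog_arm: Moves the arm, as the interface text tells. Its arguments: {"type":"object","properties":{"dr":{"type":"array","items":{"type":"array","items":{"type":"number"}}},"slide":{"type":"array","items":{"type":"array","items":{"type":"number"}}},"gripper":{"type":"array","items":{"type":"number"}},"force":{"type":"number"}},"required":["dr","slide","gripper"]}

```bash
ls; mkdir -p pics; python3 - <<'E'
from rig import observe, viewer, env
import cv2
s=observe()
for k,v in s.items(): print(k,v)
print(env.tcp_to_tips)
for n in ["scene","side","wrist"]:
    d=viewer.get_image(n); cv2.imwrite(f"pics/{n}0.png",d["pixels"])
    print(n,d["camera_matrix"],d["R"],d["t"])
E
```

```text
pics
time_s 0.0
q [ 5.18925171e+01  2.18417633e+01  7.43867120e+01  1.55767656e-03
  8.38587127e+01 -1.23365338e+01]
qvel [ 0.00134979 -0.01540037  0.0105706  -0.01356919 -0.08294251 -0.01015509]
joint_efforts [ 2.20973750e-03 -4.48451579e+01 -2.31275189e+01 -6.07091124e-05
  4.68416591e-03 -7.49776092e-06]
position [0.23894557 0.49506225 0.241693  ]
tool_rot [[ 4.34776478e-01  9.00537890e-01 -9.60378504e-04]
 [ 9.00537185e-01 -4.34777397e-01 -1.18068690e-03]
 [-1.48080416e-03 -3.51521660e-04 -9.99998842e-01]]
ft_force [ 0.56515174 -0.3822121  -0.47381196]
wrist_torque [ 0.02546099 -0.01523945 -0.06522727]
grip_width 0.08569871785108088
0.011
scene [[513.22194457   0.         317.35303871]
 [  0.         513.22194457 198.4809531 ]
 [  0.           0.           1.        ]] [[ 0.65631091  0.75435532  0.01428445]
 [ 0.5769433  -0.48957705 -0.65379716]
 [-0.48620203  0.43733553 -0.75653501]] [-0.4058556  -0.28673681  1.71475989]
side [[424.61313476   0.         322.49932593]
 [  0.         424.61313476 202.94629764]
 [  0.           0.           1.        ]] [[ 0.99579956 -0.0908671   0.01124267]
 [-0.05145253 -0.65692752 -0.75219604]
 [ 0.07573549  0.74845802 -0.65884348]] [-0.55483725  0.09155802  1.05419856]
wrist [[275.5978458    0.         319.05461781]
 [  0.         275.5978458  199.0614587 ]
 [  0.           0.           1.        ]] [[ 0.4345105   0.9006637  -0.00234825]
 [ 0.86964518 -0.41886489  0.26128424]
 [ 0.23434563 -0.11557289 -0.96525905]] [-0.55050358 -0.0359633   0.37986778]
```

View pics/scene0.png

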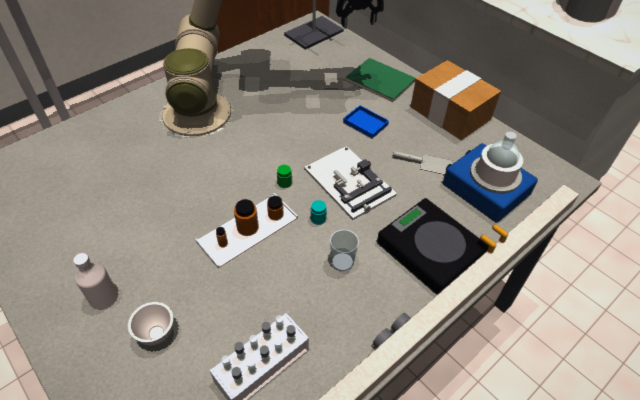

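View pics/side0.png

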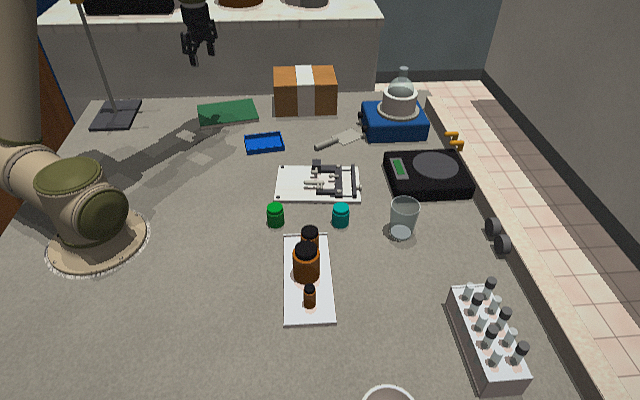

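View pics/wrist0.png

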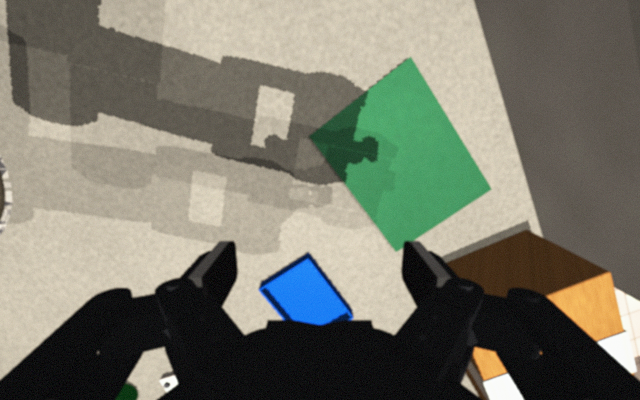

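Scene candidates are the vial at (222,237), the large jar at (246,217), the amber jar at the row's end at (275,208), and the green (285,176) and turquoise (318,211) look-alikes. The amber one at (275,208) fits the middle-sized jar. I'll confirm with an enlarged crop.

```bash
python3 - <<'E'
import cv2,numpy as np
a=cv2.imread("pics/scene0.png"); b=cv2.imread("pics/side0.png")
c=cv2.resize(a[140:270,190:410],None,fx=3.5,fy=3.5,interpolation=cv2.INTER_CUBIC); cv2.imwrite("pics/crop_a.png",c)
c=cv2.resize(b[150:335,260:420],None,fx=3.2,fy=3.2,interpolation=cv2.INTER_CUBIC); cv2.imwrite("pics/crop_b.png",c)
E
```

```text
(no output)
```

View pics/crop_a.png

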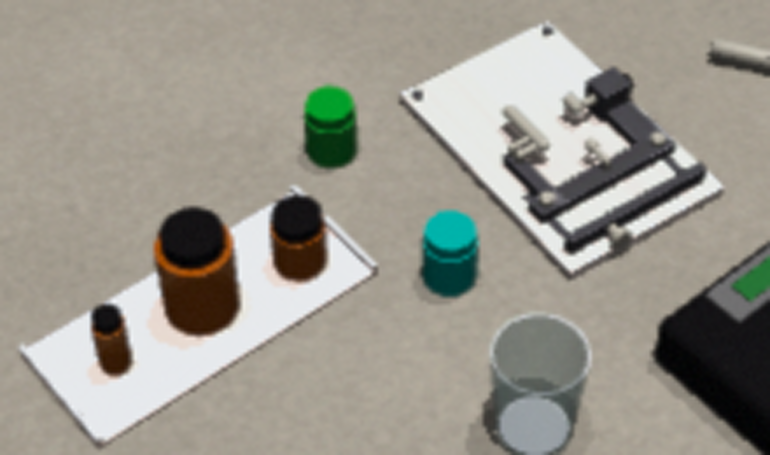

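View pics/crop_b.png

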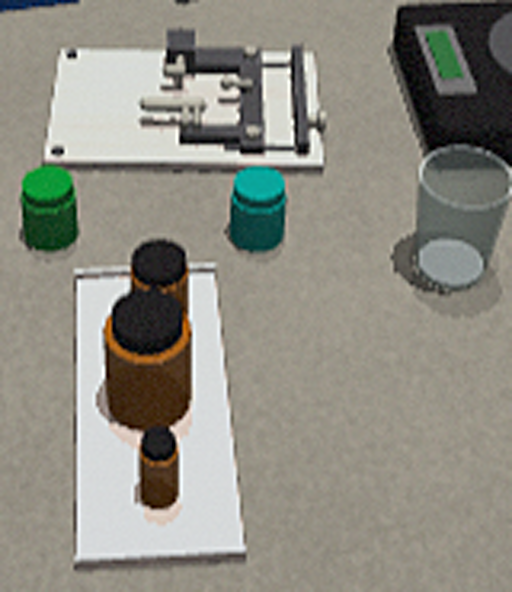

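The crop confirms it: the squat jar stands at the tray's +y end, scene (275,202) cap. Next I'll measure the plate, tray and jar.

```bash
cat > h.py <<'E'
import cv2,numpy as np
from rig import observe, viewer, env
def ray(d,uv,z):
    uv=np.atleast_2d(uv).astype(float)
    K=d["camera_matrix"];R=np.array(d["R"]);t=np.array(d["t"])
    c=-R.T@t
    r=(R.T@np.linalg.inv(K)@np.c_[uv,np.ones(len(uv))].T).T
    s=(z-c[2])/r[:,2]
    return c+r*s[:,None]
def proj(d,X):
    X=np.atleast_2d(X);p=(d["camera_matrix"]@(np.array(d["R"])@X.T+np.array(d["t"])[:,None])).T
    return p[:,:2]/p[:,2:]
E
python3 - <<'E'
from h import *
rois={"scene":dict(plate=(300,140,400,220),tray=(190,190,302,265),cap=(263,192,286,214)),
"side":dict(plate=(270,160,366,206),tray=(278,228,340,328))}
for n in rois:
    d=viewer.get_image(n);im=d["pixels"];hsv=cv2.cvtColor(im,cv2.COLOR_BGR2HSV)
    for k,z in (("plate",.012),("tray",.006)):
        x0,y0,x1,y1=rois[n][k]
        m=((hsv[...,2]>185)&(hsv[...,1]<45)).astype(np.uint8)
        mm=np.zeros_like(m);mm[y0:y1,x0:x1]=m[y0:y1,x0:x1]
        cs,_=cv2.findContours(mm,0,cv2.CHAIN_APPROX_NONE)
        c=max(cs,key=cv2.contourArea)
        P=ray(d,c[:,0],z)[:,:2]
        r=cv2.minAreaRect((P*1000).astype(np.float32));print(n,k,[np.round(v,1) for v in r])
        q=cv2.approxPolyDP(cv2.convexHull(c),4,True)[:,0];print(q.tolist(),np.round(ray(d,q,z)[:,:2],4).tolist())
    # black caps
    m=((hsv[...,2]<40)).astype(np.uint8)
    l,_,st,ce=cv2.connectedComponentsWithStats(m)
    for i in range(1,l):
        if 20<st[i,4]<500 and 200<ce[i,0]<320 and 180<ce[i,1]<300:
            print(n,'black',st[i],ce[i], ray(d,ce[i],.063))
E
```

```text
scene plate [array([559.8, 175. ]), array([159.4, 240.3]), np.float64(84.1)]
[[344, 147], [361, 160], [368, 180], [363, 211], [353, 217], [305, 167]] [[0.4501, 0.2563], [0.5254, 0.2568], [0.5984, 0.2145], [0.6734, 0.1206], [0.6709, 0.0845], [0.4381, 0.1075]]
scene tray [array([ 507.8, -158.8]), array([252.1, 114.2]), np.float64(88.7)]
[[295, 217], [222, 264], [196, 239], [267, 198]] [[0.5635, -0.0344], [0.5617, -0.2751], [0.4508, -0.2829], [0.458, -0.0511]]
scene black [268 196  14  13 135] [274.4        202.47407407] [[ 0.5250105  -0.07304465  0.063     ]]
scene black [236 200  18  16 229] [244.46724891 207.6768559 ] [[ 0.48786749 -0.14489966  0.063     ]]
scene black [217 228   7   7  44] [219.93181818 231.04545455] [[ 0.51072992 -0.23831567  0.063     ]]
side plate [array([558.4, 174.4]), array([159.4, 238.3]), np.float64(84.0)]
[[279, 165], [333, 173], [358, 190], [360, 200], [274, 199]] [[0.4497, 0.2643], [0.6075, 0.2124], [0.669, 0.1286], [0.6678, 0.0856], [0.4338, 0.1081]]
side tray [array([ 507.2, -158.2]), array([251.3, 109.5]), np.float64(88.8)]
[[326, 235], [336, 321], [283, 324], [284, 237]] [[0.5628, -0.0342], [0.5593, -0.2838], [0.4498, -0.2818], [0.4576, -0.0328]]
side black [295 225  23  36 475] [306.79789474 244.02526316] [[ 0.51013608 -0.1148827   0.063     ]]
side black [304 284  11  10  79] [309.2278481  288.60759494] [[ 0.50720666 -0.24009388  0.063     ]]
```

Plate: 240×160 mm as stated, centre (0.559, 0.175), x axis at −6°, so origin is about (0.539, 0.177) and bay about (0.479, 0.183). The jar is near (0.51, −0.074). I'll move above it and refine with the wrist camera.

jog_arm(dr=[[0,0,0],[0,0,0],[0,0,0],[0,0,0],[0,0,0],[0,0,0],[0,0,0],[0,0,0],[0,0,0],[0,0,0]], slide=[[-0.03,0.037,0.003],[-0.03,0.037,0.003],[-0.03,0.037,0.003],[-0.03,0.037,0.003],[-0.03,0.037,0.003],[-0.03,0.037,0.003],[-0.03,0.037,0.003],[-0.03,0.037,0.003],[-0.03,0.037,0.003],[-0.03,0.037,0.003]], gripper=[1,1,1,1,1,1,1,1,1,1])

```text
time_s: 1.25
position: [0.4423, 0.0623, 0.2124]
tool_rot: [[0.435, 0.9, 0.0], [0.9, -0.435, 0.0], [0.0, 0.0, -1.0]]
ft_force: [1.7, 1.3, 0.9]
grip_width: 0.0855
```

jog_arm(dr=[[0,0,0],[0,0,0],[0,0,0.143],[0,0,0.143],[0,0,0.143],[0,0,0.143],[0,0,0.143],[0,0,0.143],[0,0,0.143],[0,0,0.143]], slide=[[-0.032,0.037,0.003],[-0.032,0.037,0.003],[-0.03,0.037,0.003],[0,0,0],[0,0,0],[0,0,0],[0,0,0],[0,0,0],[0,0,0],[0,0,0]], gripper=[1,1,1,1,1,1,1,1,1,1])

```text
time_s: 2.25
position: [0.5009, -0.0686, 0.2032]
tool_rot: [[1.0, -0.029, -0.0], [-0.029, -1.0, 0.0], [-0.0, -0.0, -1.0]]
ft_force: [0.2, 0.1, 0.9]
grip_width: 0.0854
```

```bash
python3 - <<'E'
from h import *
s=observe();print(s["time_s"],s["position"],s["tool_rot"].round(3),s["ft_force"])
d=viewer.get_image("wrist");cv2.imwrite("pics/wrist1.png",d["pixels"]);np.savez("w1.npz",**d)
print(proj(d,[[.509,-.074,.063],[.509,-.074,.006]]))
E
```

```text
2.25 [ 0.50091952 -0.06864172  0.20322324] [[ 1.    -0.029 -0.   ]
 [-0.029 -1.     0.   ]
 [-0.    -0.    -1.   ]] [0.15457174 0.07532294 0.89747051]
[[325.38697812 196.82334624]
 [324.41779464 184.95380855]]
```

View pics/wrist1.png

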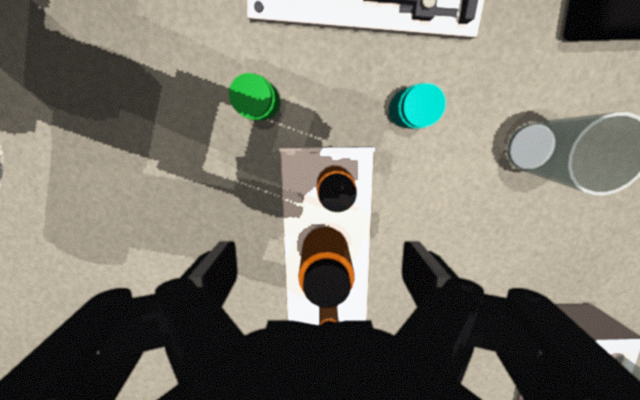

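The wrist view shows the squat jar's cap at about (338,190), the big jar at (327,280), and the look-alikes at (253,97) and (418,105), all clear of the grasp axis.

```bash
python3 - <<'E'
from h import *
d=dict(np.load("w1.npz"));im=d["pixels"]
hsv=cv2.cvtColor(im,cv2.COLOR_BGR2HSV)
m=np.zeros(im.shape[:2],np.uint8);m[160:220,308:366]=((im.max(2)<45))[160:220,308:366]
m=cv2.morphologyEx(m,cv2.MORPH_OPEN,np.ones((3,3),np.uint8))
cs,_=cv2.findContours(m,0,cv2.CHAIN_APPROX_NONE);c=max(cs,key=cv2.contourArea)
print(cv2.minEnclosingCircle(c),cv2.boundingRect(c),cv2.fitEllipse(c))
(u,v),r=cv2.minEnclosingCircle(c)
P=ray(d,[[u,v],[u+r,v]],.063);print(P,np.linalg.norm(P[1]-P[0]))
cv2.imwrite("pics/w1c.png",cv2.resize(im[140:230,280:390],None,fx=6,fy=6,interpolation=cv2.INTER_NEAREST))
# scene view
d=viewer.get_image("scene");im=d["pixels"]
m=np.zeros(im.shape[:2],np.uint8);m[190:225,262:290]=((im.max(2)<45))[190:225,262:290]
print(proj(d,P[:1]),proj(d,[[.519,-.07,.006]]))
cs,_=cv2.findContours(m,0,cv2.CHAIN_APPROX_NONE);c=max(cs,key=cv2.contourArea);print(cv2.boundingRect(c))
E
```

```text
((336.90789794921875, 192.1513214111328), 18.271589279174805) (320, 174, 35, 37) ((336.8327941894531, 192.2366943359375), (34.9051513671875, 35.902862548828125), 177.38275146484375)
[[ 0.52086325 -0.06940267  0.063     ]
 [ 0.53949847 -0.06992984  0.063     ]] 0.01864267308743802
[[274.52149556 200.91462297]] [[274.94039557 213.95899397]]
(268, 196, 14, 13)
```

View pics/w1c.png

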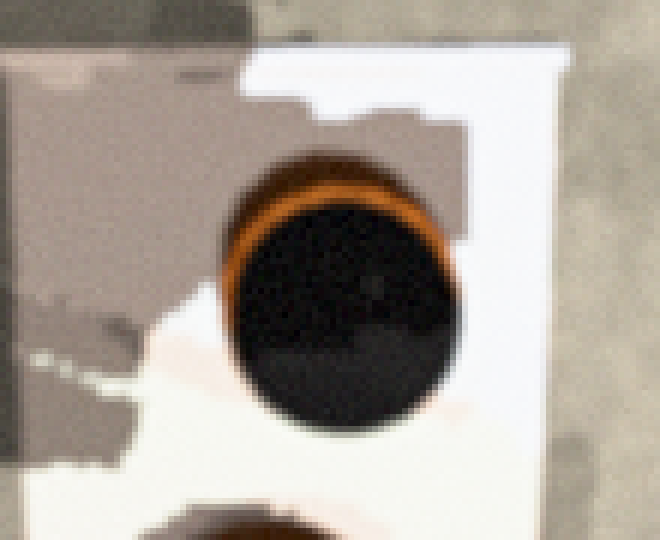

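Jar axis ≈ (0.521, −0.070). The wrist measurement agrees with the scene reprojection to within 1.5 px. Descending.

jog_arm(dr=[[0,0,0],[0,0,0],[0,0,0],[0,0,0],[0,0,0],[0,0,0],[0,0,0],[0,0,0],[0,0,0],[0,0,0]], slide=[[0.02,0.001,0.02],[0,0,0.03],[0,0,0.03],[0,0,0.03],[0,0,0.02],[0,0,0.02],[0,0,0.02],[0,0,0.01],[0,0,0],[0,0,0]], gripper=[1,1,1,1,1,1,1,1,1,1], force=30)

```text
time_s: 3.35
position: [0.5213, -0.0702, 0.0239]
tool_rot: [[1.0, -0.022, 0.001], [-0.022, -1.0, -0.0], [0.001, 0.0, -1.0]]
ft_force: [-0.3, 0.1, 0.9]
grip_width: 0.0857
```

jog_arm(dr=[[0,0,0],[0,0,0],[0,0,0],[0,0,0],[0,0,0],[0,0,0],[0,0,0],[0,0,0],[0,0,0],[0,0,0]], slide=[[0,0,0],[0,0,0],[0,0,0],[0,0,0],[0,0,0],[0,0,0],[0,0,0],[0,0,0],[0,0,0],[0,0,0]], gripper=[-1,-1,-1,-1,-1,-1,-1,-1,-1,-1], force=30)

```text
time_s: 4.35
position: [0.5212, -0.0702, 0.0239]
tool_rot: [[1.0, -0.023, 0.001], [-0.023, -1.0, -0.0], [0.001, 0.0, -1.0]]
ft_force: [-0.6, 0.6, 6.9]
grip_width: 0.0436
```

```bash
python3 - <<'E'
from h import *
s=observe();print(s["time_s"],s["position"],s["tool_rot"].round(3),s["ft_force"],s["grip_width"])
d=viewer.get_image("side");cv2.imwrite("pics/side1.png",cv2.resize(d["pixels"][120:330,220:440],None,fx=3,fy=3))
E
```

```text
4.35 [ 0.52115526 -0.07017563  0.02392833] [[ 1.    -0.023  0.001]
 [-0.023 -1.    -0.   ]
 [ 0.001  0.    -1.   ]] [-0.57614877  0.59827438  6.88599497] 0.04359115171084526
```

View pics/side1.png

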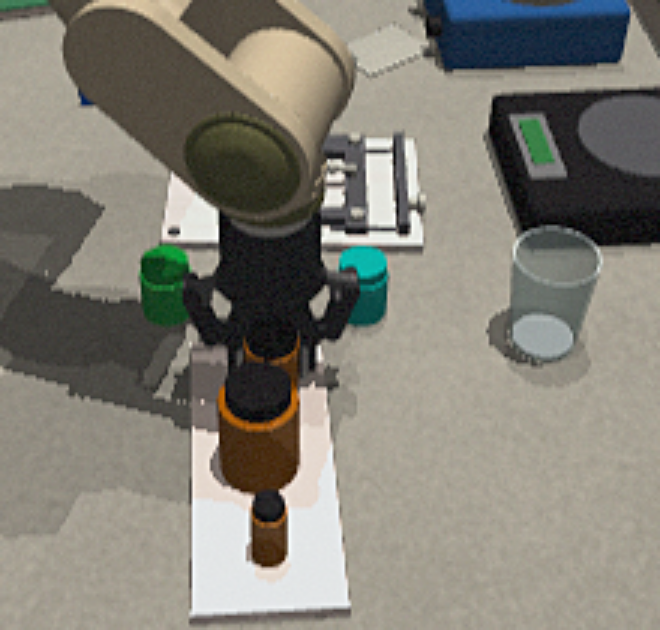

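Gripped (43.6 mm against a 44 mm jar). Next: lift, carry over, then turn so the jaws lie along plate y.

jog_arm(dr=[[0,0,0],[0,0,0],[0,0,0],[0,0,0],[0,0,0],[0,0,0],[0,0,0],[0,0,0],[0,0,0],[0,0,0]], slide=[[0,0,-0.015],[0,0,-0.03],[0,0,-0.03],[0,0,-0.025],[-0.007,-0.042,0],[-0.007,-0.042,0],[-0.007,-0.042,0],[-0.008,-0.042,0],[-0.008,-0.042,0],[-0.008,-0.042,0]], gripper=[-1,-1,-1,-1,-1,-1,-1,-1,-1,-1])

```text
time_s: 5.4
position: [0.481, 0.1845, 0.1232]
tool_rot: [[1.0, -0.023, -0.0], [-0.023, -1.0, -0.0], [-0.0, 0.0, -1.0]]
ft_force: [0.6, -0.1, -1.7]
grip_width: 0.0435
```

jog_arm(dr=[[0,0,-0.149],[0,0,-0.149],[0,0,-0.149],[0,0,-0.149],[0,0,-0.149],[0,0,-0.149],[0,0,-0.149],[0,0,-0.149],[0,0,-0.149],[0,0,-0.149]], slide=[[0,0,0],[0,0,0],[0,0,0],[0,0,0],[0,0,0],[0,0,0],[0,0,0],[0,0,0],[0,0,0],[0,0,0]], gripper=[-1,-1,-1,-1,-1,-1,-1,-1,-1,-1])

```text
time_s: 6.4
position: [0.4815, 0.1828, 0.1231]
tool_rot: [[0.097, 0.995, -0.001], [0.995, -0.097, -0.0], [-0.0, -0.001, -1.0]]
ft_force: [0.8, 0.2, -1.7]
grip_width: 0.0436
```

```bash
python3 - <<'E'
from h import *
s=observe();print(s["time_s"],s["position"],s["tool_rot"].round(3),s["ft_force"],s["grip_width"],np.degrees(np.arctan2(s["tool_rot"][1,0],s["tool_rot"][0,0])))
d=viewer.get_image("wrist");cv2.imwrite("pics/wrist2.png",d["pixels"]);np.savez("w2.npz",**d)
E
```

```text
6.4 [0.48152256 0.18280334 0.12310302] [[ 0.097  0.995 -0.001]
 [ 0.995 -0.097 -0.   ]
 [-0.    -0.001 -1.   ]] [ 0.81298769  0.19759096 -1.65424762] 0.04361031399172639 84.41065009586353
```

View pics/wrist2.png

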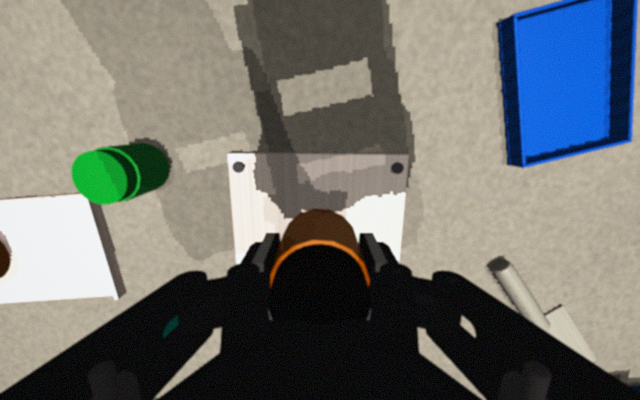

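```bash
python3 - <<'E'
from h import *
d=dict(np.load("w2.npz"))
P=ray(d,[[229,153],[409,154],[239,167],[397,168]],.012);print(P)
v=P[1]-P[0];print(np.linalg.norm(v),np.degrees(np.arctan2(v[1],v[0]))-90)
m=(P[0]+P[1])/2;a=np.radians(-5.95);x=np.array([np.cos(a),np.sin(a)]);print("origin",m[:2]+.1*x)
E
```

```text
[[0.43389659 0.10863324 0.012     ]
 [0.45010081 0.26589203 0.012     ]
 [0.44694527 0.11524592 0.012     ]
 [0.46147093 0.25510939 0.012     ]]
0.158091441246639 -5.883095747373844
origin [0.54145997 0.17689658]
```

jog_arm(dr=[[0,0,0],[0,0,0],[0,0,0],[0,0,0],[0,0,0],[0,0,0],[0,0,0],[0,0,0],[0,0,0],[0,0,0]], slide=[[0,0,0.02],[0,0,0.025],[0,0,0.02],[0,0,0.014],[0,0,0.007],[0,0,0.003],[0,0,0.002],[0,0,0.001],[0,0,0.001],[0,0,0]], gripper=[-1,-1,-1,-1,-1,-1,-1,-1,-1,-1])

```text
time_s: 7.45
position: [0.4819, 0.1829, 0.0306]
tool_rot: [[0.104, 0.995, 0.001], [0.995, -0.104, 0.0], [0.0, 0.001, -1.0]]
ft_force: [-0.7, 1.0, -2.0]
grip_width: 0.0432
```

jog_arm(dr=[[0,0,0],[0,0,0],[0,0,0],[0,0,0],[0,0,0],[0,0,0],[0,0,0],[0,0,0],[0,0,0],[0,0,0]], slide=[[0,0,0.0005],[0,0,0],[0,0,0],[0,0,0],[0,0,0],[0,0,0],[0,0,0],[0,0,0],[0,0,0],[0,0,0]], gripper=[-1,-1,-1,1,1,1,1,1,1,1])

```text
time_s: 8.45
position: [0.4817, 0.1829, 0.0298]
tool_rot: [[0.104, 0.995, -0.0], [0.995, -0.104, -0.0], [-0.0, -0.0, -1.0]]
ft_force: [-0.1, -0.0, 0.0]
grip_width: 0.0854
```

jog_arm(dr=[[0,0,0],[0,0,0],[0,0,0],[0,0,0],[0,0,0],[0,0,0],[0,0,0],[0,0,0],[0,0,0],[0,0,0]], slide=[[0,0,-0.01],[0,0,-0.02],[0,0,-0.03],[0,0,-0.03],[0,-0.01,0],[0,-0.02,0],[0,-0.02,0],[0,-0.005,0],[0,0,0],[0,0,0]], gripper=[1,1,1,1,1,-1,-1,-1,-1,-1])

```text
time_s: 9.45
position: [0.4278, 0.1885, 0.1199]
tool_rot: [[0.104, 0.995, 0.001], [0.995, -0.104, 0.0], [0.0, 0.001, -1.0]]
ft_force: [0.2, 0.1, -0.6]
grip_width: 0.0122
```

```bash
python3 - <<'E'
from h import *
s=observe();print(s["time_s"],s["position"],s["tool_rot"].round(3),s["ft_force"],s["grip_width"])
for n in ["side","scene","wrist"]:
    d=viewer.get_image(n);np.savez(n+"3.npz",**d)
    c=d["pixels"]
    if n=="side": c=cv2.resize(c[100:230,240:400],None,fx=4,fy=4)
    if n=="scene": c=cv2.resize(c[110:230,280:420],None,fx=4.5,fy=4.5)
    cv2.imwrite(f"pics/{n}3.png",c)
E
```

```text
9.45 [0.42783081 0.1885039  0.11992137] [[ 0.104  0.995  0.001]
 [ 0.995 -0.104  0.   ]
 [ 0.     0.001 -1.   ]] [ 0.18500608  0.06031718 -0.59497717] 0.012225612063463877
```

View pics/side3.png

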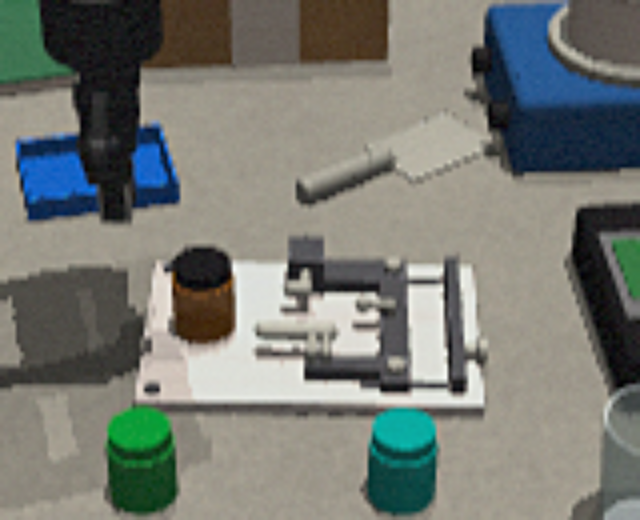

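View pics/scene3.png

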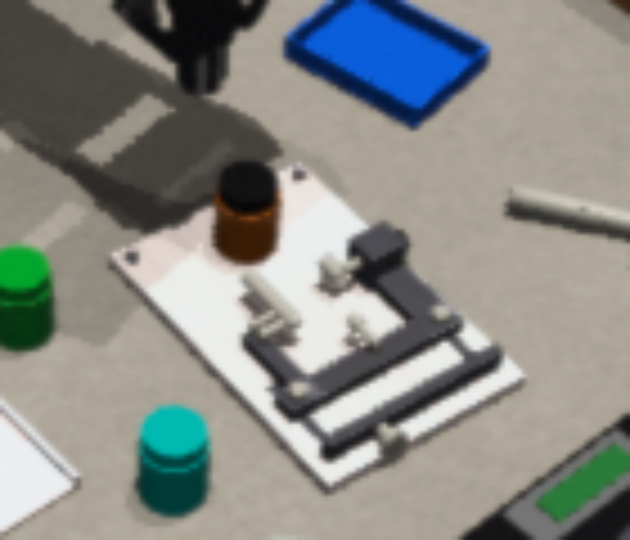

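View pics/wrist3.png

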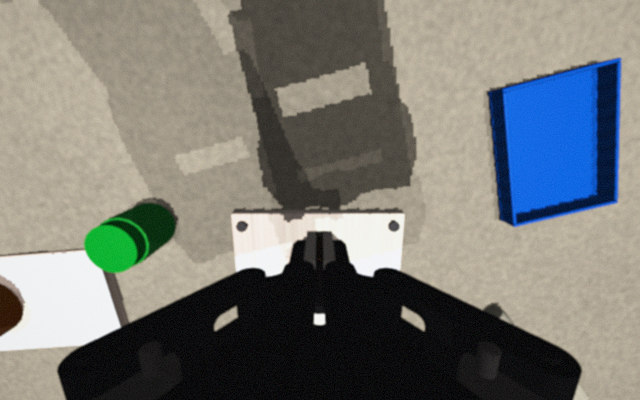

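The jar stands upright and released on the bay, at plate (−58, 0) mm. The bar, shoe and ball are visible in the side crop at (295,330), (298,285) and (372,303). I'll estimate the home position from the bar end and the ball.

```bash
python3 - <<'E'
from h import *
o=np.array([.540,.177]);a=np.radians(-5.95);x=np.array([np.cos(a),np.sin(a)]);y=np.array([-x[1],x[0]])
d=dict(np.load("side3.npz"))
for nm,p in dict(barstart=(257,326),barend=(337,328),ball=(357,303),shoeL=(284,286),jarfoot=(203,340)).items():
    u=(240+p[0]/4,100+p[1]/4);P=ray(d,u,.034 if nm!="jarfoot" else .012)[0,:2]-o
    print(nm,P@x,P@y)
d=dict(np.load("scene3.npz"))
for nm,p in dict(barstart=(246,276),barend=(298,318),ball=(352,318),shoe=(322,262)).items():
    u=(280+p[0]/4.5,110+p[1]/4.5);P=ray(d,u,.034)[0,:2]-o
    print(nm,P@x,P@y)
E
```

```text
barstart -0.017720287660355813 -0.028199829917000065
barend 0.0380627990817316 -0.028934136617137094
ball 0.051972759605126276 -2.363717513485115e-05
shoeL -0.0004470267577688899 0.01852177953471594
jarfoot -0.05695569169613202 -0.017446954523526535
barstart -0.012897401251281969 -0.030029063835568547
barend 0.03578753148685754 -0.024590207729107288
ball 0.05527090725617213 0.003954439948907782
shoe 0.004883719874118448 0.018527595107989868
```

jog_arm(dr=[[0,0,0],[0,0,0],[0,0,0],[0,0,0],[0,0,0],[0,0,0],[0,0,0],[0,0,0],[0,0,0],[0,0,0]], slide=[[0,0,0.02],[0,0,0.02],[0,0,0.02],[0,0,0.02],[0,0,0.012],[0,0,0],[0,0,0],[0,0.004,0],[0,0.004,0],[0,0,0]], gripper=[-1,-1,-1,-1,-1,-1,-1,-1,-1,-1])

```text
time_s: 10.6
position: [0.436, 0.1877, 0.0283]
tool_rot: [[0.104, 0.995, 0.002], [0.995, -0.104, 0.0], [0.0, 0.002, -1.0]]
ft_force: [-0.3, -0.0, -0.5]
grip_width: -0.0003
```

```bash
cat > st.py <<'E'
from h import *
s=observe();a=np.radians(-5.95);x=np.array([np.cos(a),np.sin(a)]);y=np.array([-x[1],x[0]])
p=s["position"][:2]-np.array([.540,.177])
f=s["ft_force"]
print("t %.2f plate x %.1f y %.1f z %.1f mm; F along x %.2f y %.2f z %.2f; grip %.4f"%(s["time_s"],p@x*1e3,p@y*1e3,s["position"][2]*1e3,f[:2]@x,f[:2]@y,f[2],s["grip_width"]))
print(s["wrist_torque"].round(3))
E
python3 st.py; python3 - <<'E'
from h import *
d=viewer.get_image("side");cv2.imwrite("pics/side4.png",cv2.resize(d["pixels"][100:230,240:400],None,fx=4,fy=4))
E
```

```text
t 10.60 plate x -104.5 y -0.2 z 28.3 mm; F along x -0.34 y -0.04 z -0.54; grip -0.0003
[-0.029  0.016 -0.008]
```

View pics/side4.png

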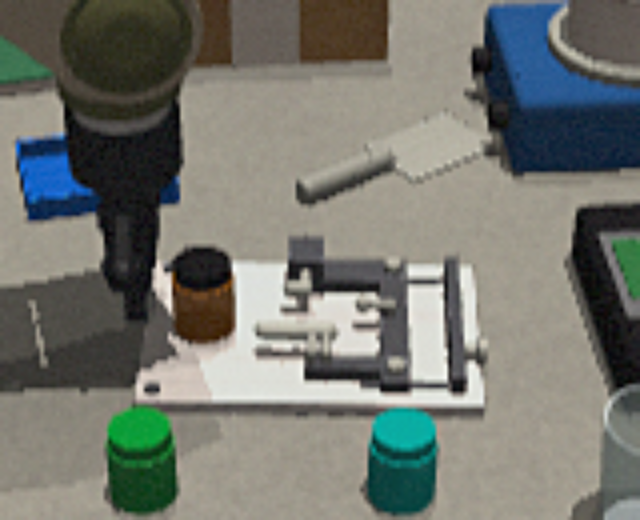

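Two views put home at axis x ≈ 30–35 mm (bar end +48, ball −22), inside the stated 22–56. Starting the nudge along plate x.

jog_arm(dr=[[0,0,0],[0,0,0],[0,0,0],[0,0,0],[0,0,0],[0,0,0],[0,0,0],[0,0,0],[0,0,0],[0,0,0]], slide=[[0,0.004,0],[0,0.004,0],[0,0.003,0],[0,0.003,0],[0,0.004,0],[0,0.004,0],[0,0.004,0],[0,0.004,0],[0,0.003,0],[0,0.002,0]], gripper=[-1,-1,-1,-1,-1,-1,-1,-1,-1,-1])

```text
time_s: 11.65
position: [0.4701, 0.1841, 0.0278]
tool_rot: [[0.104, 0.995, 0.0], [0.995, -0.104, -0.0], [0.0, 0.0, -1.0]]
ft_force: [-1.0, -0.4, 0.4]
grip_width: -0.0
```

```bash
python3 st.py; python3 - <<'E'
from h import *
d=viewer.get_image("side");cv2.imwrite("pics/side5.png",cv2.resize(d["pixels"][100:230,240:400],None,fx=4,fy=4))
d=viewer.get_image("scene");cv2.imwrite("pics/scene5.png",cv2.resize(d["pixels"][110:230,280:420],None,fx=4.5,fy=4.5))
E
```

```text
t 11.65 plate x -70.3 y -0.2 z 27.8 mm; F along x -0.95 y -0.50 z 0.44; grip -0.0000
[0.004 0.072 0.014]
```

View pics/side5.png

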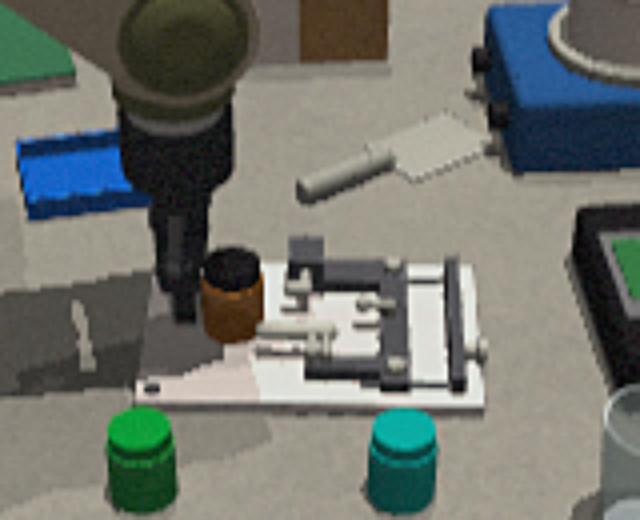

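View pics/scene5.png

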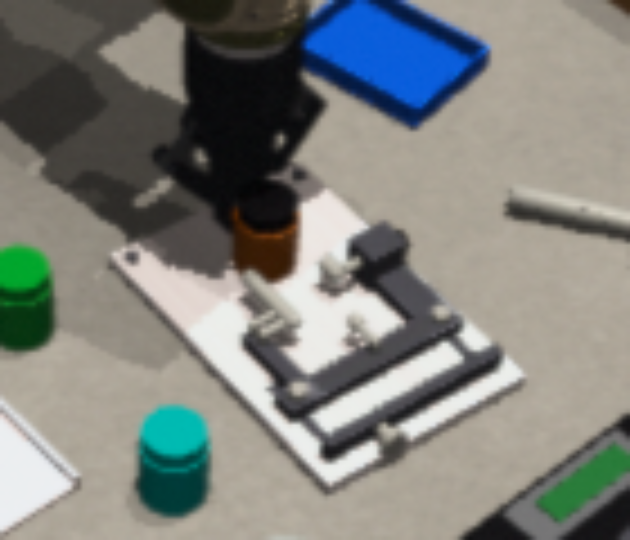

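The jar (side crop 232,295) slides upright ahead of the fingers, just short of the bar's end. Continuing slower, checking force each second.

jog_arm(dr=[[0,0,0],[0,0,0],[0,0,0],[0,0,0],[0,0,0],[0,0,0],[0,0,0],[0,0,0],[0,0,0],[0,0,0]], slide=[[0,0.002,0],[0,0.002,0],[0,0.002,0],[0,0.002,0],[0,0.0015,0],[0,0.0015,0],[0,0.0015,0],[0,0.0015,0],[0,0.001,0],[0,0.001,0]], gripper=[-1,-1,-1,-1,-1,-1,-1,-1,-1,-1])

```text
time_s: 12.75
position: [0.4858, 0.1824, 0.0278]
tool_rot: [[0.104, 0.995, -0.0], [0.995, -0.104, -0.0], [-0.0, -0.0, -1.0]]
ft_force: [-0.7, 0.6, -0.3]
grip_width: 0.0001
```

```bash
python3 st.py
```

```text
t 12.75 plate x -54.5 y -0.2 z 27.8 mm; F along x -0.77 y 0.57 z -0.33; grip 0.0001
[0.024 0.051 0.01 ]
```

jog_arm(dr=[[0,0,0],[0,0,0],[0,0,0],[0,0,0],[0,0,0],[0,0,0],[0,0,0],[0,0,0],[0,0,0],[0,0,0]], slide=[[0,0.001,0],[0,0.001,0],[0,0.001,0],[0,0.001,0],[0,0.001,0],[0,0.001,0],[0,0.001,0],[0,0.001,0],[0,0.001,0],[0,0.001,0]], gripper=[-1,-1,-1,-1,-1,-1,-1,-1,-1,-1])

```text
time_s: 13.75
position: [0.4956, 0.1814, 0.0278]
tool_rot: [[0.104, 0.995, -0.0], [0.995, -0.104, -0.0], [-0.0, -0.0, -1.0]]
ft_force: [-2.6, 0.4, 0.3]
grip_width: -0.0002
```

```bash
python3 st.py; python3 - <<'E'
from h import *
d=viewer.get_image("side");cv2.imwrite("pics/side6.png",cv2.resize(d["pixels"][100:230,240:400],None,fx=4,fy=4))
E
```

```text
t 13.75 plate x -44.6 y -0.3 z 27.8 mm; F along x -2.58 y 0.10 z 0.30; grip -0.0002
[-0.017  0.291 -0.046]
```

View pics/side6.png

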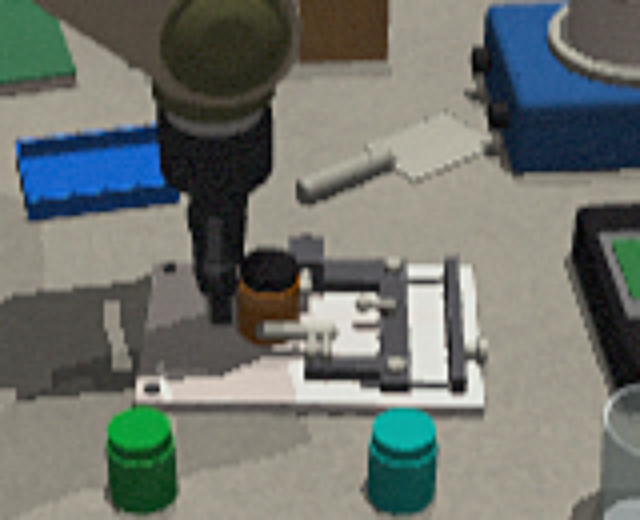

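jog_arm(dr=[[0,0,0],[0,0,0],[0,0,0],[0,0,0],[0,0,0],[0,0,0],[0,0,0],[0,0,0],[0,0,0],[0,0,0]], slide=[[0,0.0007,0],[0,0.0007,0],[0,0.0007,0],[0,0.0007,0],[0,0.0007,0],[0,0.0007,0],[0,0.0007,0],[0,0.0007,0],[0,0.0007,0],[0,0.0007,0]], gripper=[-1,-1,-1,-1,-1,-1,-1,-1,-1,-1])

```text
time_s: 14.8
position: [0.5027, 0.1806, 0.0278]
tool_rot: [[0.104, 0.995, 0.0], [0.995, -0.104, -0.0], [-0.0, 0.0, -1.0]]
ft_force: [-2.8, -0.8, 0.1]
grip_width: -0.0002
```

```bash
python3 st.py
```

```text
t 14.80 plate x -37.5 y -0.2 z 27.8 mm; F along x -2.67 y -1.05 z 0.13; grip -0.0002
[-0.047  0.298 -0.024]
```

jog_arm(dr=[[0,0,0],[0,0,0],[0,0,0],[0,0,0],[0,0,0],[0,0,0],[0,0,0],[0,0,0],[0,0,0],[0,0,0]], slide=[[0,0.0008,0],[0,0.0008,0],[0,0.0008,0],[0,0.0008,0],[0,0.0008,0],[0,0.0008,0],[0,0.0008,0],[0,0.0008,0],[0,0.0008,0],[0,0.0008,0]], gripper=[-1,-1,-1,-1,-1,-1,-1,-1,-1,-1])

```text
time_s: 15.8
position: [0.5107, 0.1798, 0.0278]
tool_rot: [[0.104, 0.995, 0.0], [0.995, -0.104, 0.0], [0.0, 0.0, -1.0]]
ft_force: [-1.0, 0.5, 0.6]
grip_width: 0.0001
```

```bash
python3 st.py
```

```text
t 15.80 plate x -29.5 y -0.2 z 27.8 mm; F along x -1.04 y 0.36 z 0.62; grip 0.0001
[-0.026  0.268 -0.018]
```

jog_arm(dr=[[0,0,0],[0,0,0],[0,0,0],[0,0,0],[0,0,0],[0,0,0],[0,0,0],[0,0,0],[0,0,0],[0,0,0]], slide=[[0,0.0007,0],[0,0.0007,0],[0,0.0007,0],[0,0.0007,0],[0,0.0007,0],[0,0.0007,0],[0,0.0007,0],[0,0.0007,0],[0,0.0007,0],[0,0.0007,0]], gripper=[-1,-1,-1,-1,-1,-1,-1,-1,-1,-1])

```text
time_s: 16.8
position: [0.5176, 0.1791, 0.0278]
tool_rot: [[0.104, 0.995, 0.0], [0.995, -0.104, -0.0], [0.0, 0.0, -1.0]]
ft_force: [-2.2, 0.6, 0.4]
grip_width: -0.0
```

```bash
python3 st.py; python3 - <<'E'
from h import *
d=viewer.get_image("side");cv2.imwrite("pics/side7.png",cv2.resize(d["pixels"][100:230,240:400],None,fx=4,fy=4))
d=viewer.get_image("scene");cv2.imwrite("pics/scene7.png",cv2.resize(d["pixels"][110:230,280:420],None,fx=4.5,fy=4.5))
E
```

```text
t 16.80 plate x -22.5 y -0.2 z 27.8 mm; F along x -2.21 y 0.35 z 0.43; grip -0.0000
[0.004 0.258 0.024]
```

View pics/side7.png

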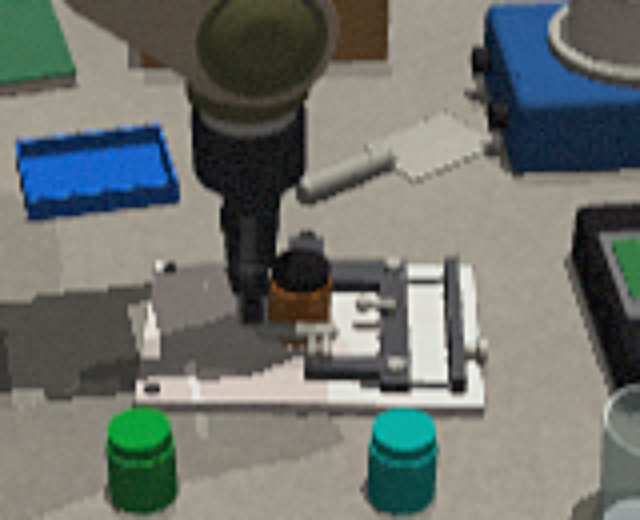

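View pics/scene7.png

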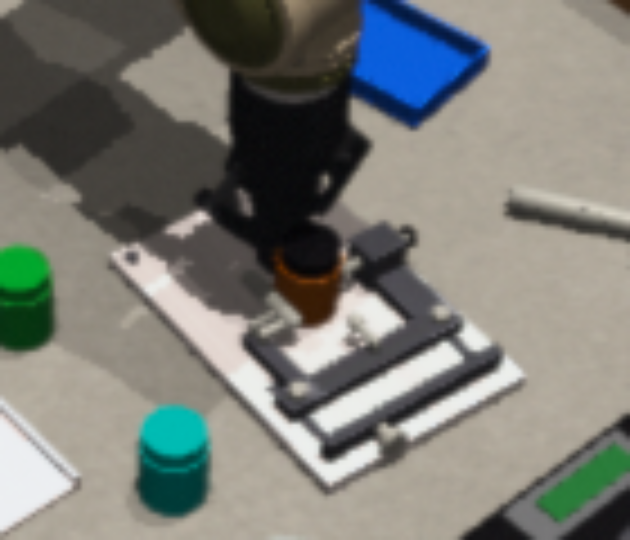

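Jar axis ≈ +11, passing the shoe, upright, about 18 mm to the ball. Continuing.

jog_arm(dr=[[0,0,0],[0,0,0],[0,0,0],[0,0,0],[0,0,0],[0,0,0],[0,0,0],[0,0,0],[0,0,0],[0,0,0]], slide=[[0,0.0007,0],[0,0.0007,0],[0,0.0007,0],[0,0.0007,0],[0,0.0007,0],[0,0.0007,0],[0,0.0007,0],[0,0.0007,0],[0,0.0007,0],[0,0.0007,0]], gripper=[-1,-1,-1,-1,-1,-1,-1,-1,-1,-1])

```text
time_s: 17.9
position: [0.5246, 0.1784, 0.0278]
tool_rot: [[0.104, 0.995, 0.0], [0.995, -0.104, -0.0], [0.0, 0.0, -1.0]]
ft_force: [-0.9, 0.5, 0.3]
grip_width: 0.0001
```

```bash
python3 st.py
```

```text
t 17.90 plate x -15.4 y -0.2 z 27.8 mm; F along x -0.96 y 0.42 z 0.34; grip 0.0001
[ 0.02   0.121 -0.034]
```

jog_arm(dr=[[0,0,0],[0,0,0],[0,0,0],[0,0,0],[0,0,0],[0,0,0],[0,0,0],[0,0,0],[0,0,0],[0,0,0]], slide=[[0,0.0003,0],[0,0.0003,0],[0,0.0003,0],[0,0.0003,0],[0,0.0003,0],[0,0.0003,0],[0,0.0003,0],[0,0.0003,0],[0,0.0003,0],[0,0.0003,0]], gripper=[-1,-1,-1,-1,-1,-1,-1,-1,-1,-1])

```text
time_s: 18.9
position: [0.5275, 0.1781, 0.0278]
tool_rot: [[0.104, 0.995, 0.0], [0.995, -0.104, -0.0], [-0.0, 0.0, -1.0]]
ft_force: [-1.8, -0.5, 0.8]
grip_width: -0.0002
```

```bash
python3 st.py;  python3 - <<'E'
from h import *
d=viewer.get_image("side");cv2.imwrite("pics/side8.png",cv2.resize(d["pixels"][150:200,290:360],None,fx=9,fy=9))
E
```

```text
t 18.90 plate x -12.5 y -0.2 z 27.8 mm; F along x -1.73 y -0.72 z 0.78; grip -0.0002
[-0.016  0.152 -0.056]
```

View pics/side8.png

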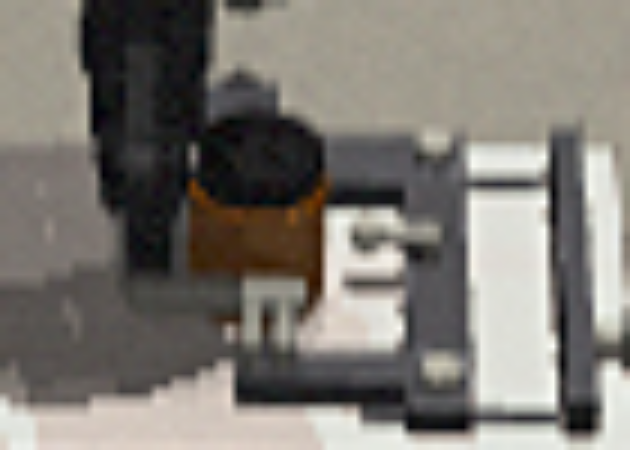

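Gap from the jar's front to the ball is about 7 mm in this view (327 to 350 in the 9× crop). Stepping finer.

jog_arm(dr=[[0,0,0],[0,0,0],[0,0,0],[0,0,0],[0,0,0],[0,0,0],[0,0,0],[0,0,0],[0,0,0],[0,0,0]], slide=[[0,0.0003,0],[0,0.0003,0],[0,0.0003,0],[0,0.0003,0],[0,0.0003,0],[0,0.0003,0],[0,0.0003,0],[0,0.0003,0],[0,0.0003,0],[0,0.0003,0]], gripper=[-1,-1,-1,-1,-1,-1,-1,-1,-1,-1])

```text
time_s: 19.95
position: [0.5305, 0.1778, 0.0278]
tool_rot: [[0.104, 0.995, 0.0], [0.995, -0.104, 0.0], [0.0, 0.0, -1.0]]
ft_force: [-0.9, -0.3, -0.0]
grip_width: 0.0001
```

```bash
python3 st.py
```

```text
t 19.95 plate x -9.5 y -0.2 z 27.8 mm; F along x -0.86 y -0.42 z -0.00; grip 0.0001
[-0.042  0.131 -0.009]
```

jog_arm(dr=[[0,0,0],[0,0,0],[0,0,0],[0,0,0],[0,0,0],[0,0,0],[0,0,0],[0,0,0],[0,0,0],[0,0,0]], slide=[[0,0.0002,0],[0,0.0002,0],[0,0.0002,0],[0,0.0002,0],[0,0.0002,0],[0,0.0002,0],[0,0.0002,0],[0,0.0001,0],[0,0.0001,0],[0,0,0]], gripper=[-1,-1,-1,-1,-1,-1,-1,-1,-1,-1])

```text
time_s: 20.95
position: [0.5321, 0.1776, 0.0278]
tool_rot: [[0.104, 0.995, 0.0], [0.995, -0.104, 0.0], [0.0, 0.0, -1.0]]
ft_force: [-1.7, 0.3, 0.9]
grip_width: 0.0
```

```bash
python3 st.py
```

```text
t 20.95 plate x -7.9 y -0.2 z 27.8 mm; F along x -1.69 y 0.10 z 0.94; grip 0.0000
[-0.007  0.091 -0.012]
```

jog_arm(dr=[[0,0,0],[0,0,0],[0,0,0],[0,0,0],[0,0,0],[0,0,0],[0,0,0],[0,0,0],[0,0,0],[0,0,0]], slide=[[0,0.0002,0],[0,0.0002,0],[0,0.0002,0],[0,0.0002,0],[0,0.0002,0],[0,0.0001,0],[0,0.0001,0],[0,0.0001,0],[0,0.0001,0],[0,0,0]], gripper=[-1,-1,-1,-1,-1,-1,-1,-1,-1,-1])

```text
time_s: 21.95
position: [0.5334, 0.1775, 0.0278]
tool_rot: [[0.104, 0.995, -0.0], [0.995, -0.104, -0.0], [-0.0, -0.0, -1.0]]
ft_force: [-0.5, -0.6, -1.4]
grip_width: -0.0001
```

```bash
python3 st.py
```

```text
t 21.95 plate x -6.6 y -0.2 z 27.8 mm; F along x -0.48 y -0.64 z -1.43; grip -0.0001
[ 0.037  0.02  -0.001]
```

jog_arm(dr=[[0,0,0],[0,0,0],[0,0,0],[0,0,0],[0,0,0],[0,0,0],[0,0,0],[0,0,0],[0,0,0],[0,0,0]], slide=[[0,0.0002,0],[0,0.0002,0],[0,0.0002,0],[0,0.0002,0],[0,0.0001,0],[0,0.0001,0],[0,0.0001,0],[0,0.0001,0],[0,0.0001,0],[0,0,0]], gripper=[-1,-1,-1,-1,-1,-1,-1,-1,-1,-1])

```text
time_s: 22.95
position: [0.5347, 0.1773, 0.0278]
tool_rot: [[0.104, 0.995, -0.0], [0.995, -0.104, -0.0], [-0.0, -0.0, -1.0]]
ft_force: [-1.7, 0.0, 1.0]
grip_width: 0.0
```

```bash
python3 st.py;  python3 - <<'E'
from h import *
d=viewer.get_image("side");cv2.imwrite("pics/side9.png",cv2.resize(d["pixels"][150:200,290:360],None,fx=9,fy=9))
E
```

```text
t 22.95 plate x -5.3 y -0.2 z 27.8 mm; F along x -1.69 y -0.17 z 1.03; grip 0.0000
[-0.015  0.217  0.013]
```

View pics/side9.png

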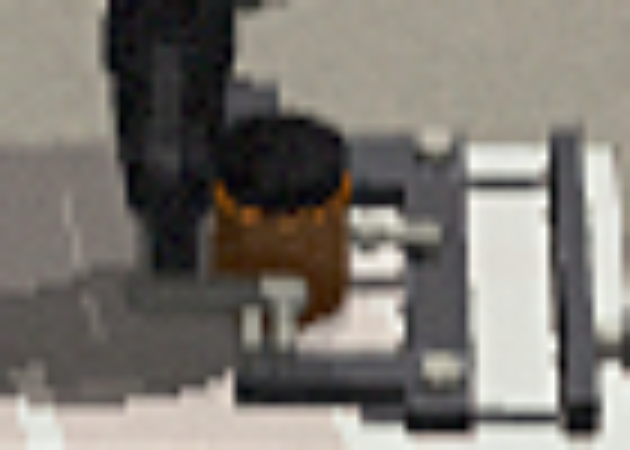

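The jar is now visually at the ball. Half-millimetre steps.

jog_arm(dr=[[0,0,0],[0,0,0],[0,0,0],[0,0,0],[0,0,0],[0,0,0],[0,0,0],[0,0,0],[0,0,0],[0,0,0]], slide=[[0,0.0001,0],[0,0.0001,0],[0,0.0001,0],[0,0.0001,0],[0,0.0001,0],[0,0.0001,0],[0,0,0],[0,0,0],[0,0,0],[0,0,0]], gripper=[-1,-1,-1,-1,-1,-1,-1,-1,-1,-1])

```text
time_s: 24.0
position: [0.5353, 0.1772, 0.0278]
tool_rot: [[0.104, 0.995, -0.0], [0.995, -0.104, -0.0], [-0.0, -0.0, -1.0]]
ft_force: [-3.8, 0.8, 2.0]
grip_width: -0.0002
```

```bash
python3 st.py
```

```text
t 24.00 plate x -4.7 y -0.3 z 27.8 mm; F along x -3.87 y 0.45 z 1.97; grip -0.0002
[-0.059  0.478 -0.029]
```

jog_arm(dr=[[0,0,0],[0,0,0],[0,0,0],[0,0,0],[0,0,0],[0,0,0],[0,0,0],[0,0,0],[0,0,0],[0,0,0]], slide=[[0,0.0001,0],[0,0.0001,0],[0,0.0001,0],[0,0.0001,0],[0,0.0001,0],[0,0,0],[0,0,0],[0,0,0],[0,0,0],[0,0,0]], gripper=[-1,-1,-1,-1,-1,-1,-1,-1,-1,-1])

```text
time_s: 25.0
position: [0.5354, 0.1772, 0.0277]
tool_rot: [[0.104, 0.995, -0.001], [0.995, -0.104, -0.0], [-0.0, -0.001, -1.0]]
ft_force: [-5.8, 0.1, 2.7]
grip_width: -0.0
```

```bash
python3 st.py
```

```text
t 25.00 plate x -4.6 y -0.3 z 27.7 mm; F along x -5.78 y -0.49 z 2.72; grip -0.0000
[-0.004  0.76   0.033]
```

The force is rising steeply (3.9 → 5.8 N, position stalled), so it is home. A last small step to about 7 N.

jog_arm(dr=[[0,0,0],[0,0,0],[0,0,0],[0,0,0],[0,0,0],[0,0,0],[0,0,0],[0,0,0],[0,0,0],[0,0,0]], slide=[[0,0.0001,0],[0,0.0001,0],[0,0.0001,0],[0,0,0],[0,0,0],[0,0,0],[0,0,0],[0,0,0],[0,0,0],[0,0,0]], gripper=[-1,-1,-1,-1,-1,-1,-1,-1,-1,-1])

```text
time_s: 26.0
position: [0.5355, 0.1772, 0.0276]
tool_rot: [[0.104, 0.995, -0.002], [0.995, -0.104, -0.0], [-0.0, -0.002, -1.0]]
ft_force: [-7.2, -0.8, 2.4]
grip_width: -0.0002
```

```bash
python3 st.py
```

```text
t 26.00 plate x -4.5 y -0.3 z 27.6 mm; F along x -7.10 y -1.54 z 2.41; grip -0.0002
[-0.083  0.898 -0.034]
```

Seated at about 7 N. Backing off straight and lifting clear.

jog_arm(dr=[[0,0,0],[0,0,0],[0,0,0],[0,0,0],[0,0,0],[0,0,0],[0,0,0],[0,0,0],[0,0,0],[0,0,0]], slide=[[0,-0.0005,0],[0,-0.0005,0],[0,-0.001,0],[0,-0.002,0],[0,-0.004,0],[0,-0.008,0],[0,-0.015,0],[0,-0.02,0],[0,-0.02,0],[0,-0.01,0]], gripper=[-1,-1,-1,-1,-1,-1,-1,-1,-1,-1])

```text
time_s: 27.0
position: [0.4537, 0.1858, 0.0279]
tool_rot: [[0.103, 0.995, -0.001], [0.995, -0.103, -0.0], [-0.0, -0.001, -1.0]]
ft_force: [0.2, 0.2, 0.3]
grip_width: 0.0
```

jog_arm(dr=[[0,0,0],[0,0,0],[0,0,0],[0,0,0],[0,0,0],[0,0,0],[0,0,0],[0,0,0],[0,0,0],[0,0,0]], slide=[[0,0,-0.01],[0,0,-0.02],[0,0,-0.03],[0,-0.01,-0.04],[0,-0.02,-0.03],[0,-0.02,-0.02],[0,0,0],[0,0,0],[0,0,0],[0,0,0]], gripper=[-1,-1,-1,-1,-1,-1,-1,-1,-1,-1])

```text
time_s: 28.0
position: [0.4063, 0.1906, 0.1769]
tool_rot: [[0.104, 0.995, -0.002], [0.995, -0.104, -0.0], [-0.001, -0.002, -1.0]]
ft_force: [-0.5, 0.5, -0.9]
grip_width: 0.0002
```

```bash
python3 st.py; python3 - <<'E'
from h import *
o=np.array([.540,.177]);a=np.radians(-5.95);x=np.array([np.cos(a),np.sin(a)]);y=np.array([-x[1],x[0]])
for n,(x0,y0,x1,y1) in dict(side=(290,150,360,200),scene=(320,140,405,220)).items():
    d=viewer.get_image(n);np.savez(n+"10.npz",**d)
    cv2.imwrite(f"pics/{n}10.png",cv2.resize(d["pixels"][y0:y1,x0:x1],None,fx=7,fy=7))
    cv2.imwrite(f"pics/{n}10f.png",d["pixels"])
    im=d["pixels"];b,g,r=[im[...,i].astype(int) for i in range(3)]
    m=np.zeros(im.shape[:2],np.uint8);m[y0:y1,x0:x1]=((r>b*2+15))[y0:y1,x0:x1]
    cs,_=cv2.findContours(m,0,2);c=max(cs,key=cv2.contourArea);print(n,cv2.boundingRect(c))
    for px in (30,32,34): print(px,[proj(d,[*(o+px/1e3*x),z]).round(1).tolist() for z in (.012,.069)])
E
```

```text
t 28.00 plate x -134.3 y -0.4 z 176.9 mm; F along x -0.59 y 0.49 z -0.88; grip 0.0002
[0.027 0.001 0.032]
side (314, 169, 15, 17)
30 [[[321.4, 181.7]], [[321.6, 165.6]]]
32 [[[322.1, 181.7]], [[322.3, 165.6]]]
34 [[[322.8, 181.7]], [[323.1, 165.6]]]
scene (346, 171, 14, 15)
30 [[[351.3, 181.1]], [[352.6, 167.5]]]
32 [[[351.7, 181.5]], [[353.0, 167.9]]]
34 [[[352.1, 181.9]], [[353.4, 168.3]]]
```

View pics/side10.png

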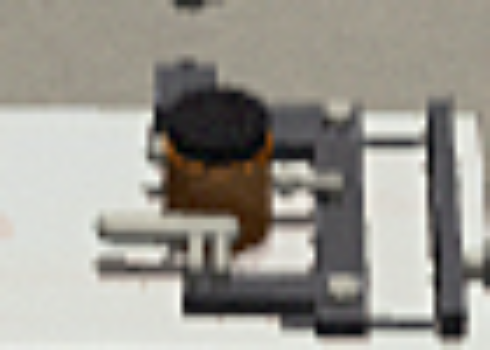

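View pics/scene10.png

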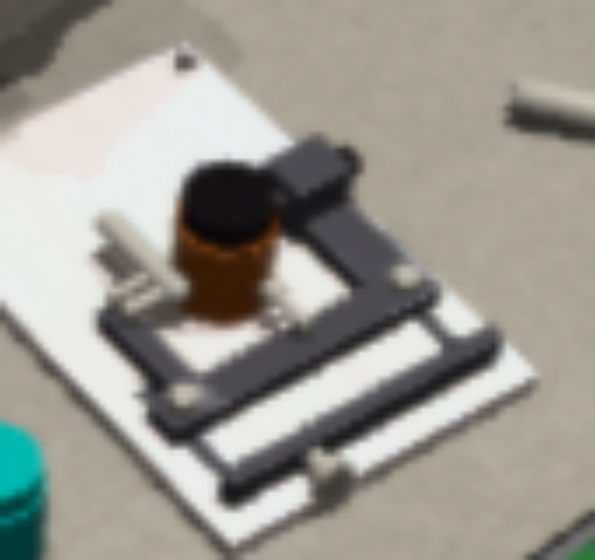

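View pics/scene10f.png

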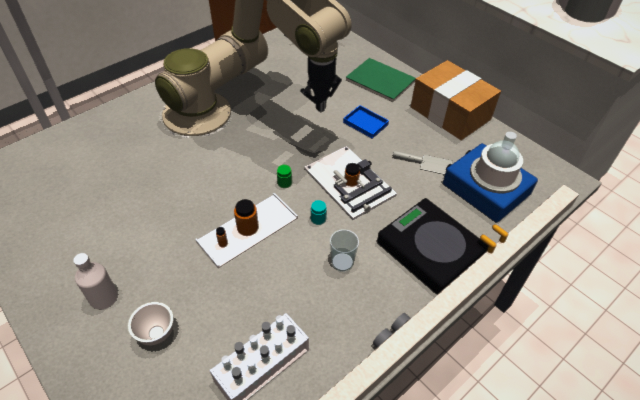

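The jar stands upright in the nest: side view centre at px 321.5 gives axis ≈ +30 mm, touching the ball and bar, and bystanders are unmoved. Handing in.

```bash
python3 -c "
from rig import env
print(env.close_job())"
```

```text
the job is handed in; nothing more can be done
None
```

The squat amber jar is standing upright and released in the nest, and I handed the job in after about 28 s of the 67 s allowed; no verdict came back.

- **Pick and place:** I gripped the jar on the tray (jaws read 43.6 mm against its 44 mm diameter). I stood it on the bare part of the plate at about plate (−58, 0) mm and let go.
- **Nudge:** With the fingers shut, I pushed it along the plate past the sprung shoe, at 1–3 N in the end-of-call readings. The position then stalled while the force rose steeply: 1.7, 3.9, 5.8, then 7.1 N. I stopped there, inside the 6–10 N seating range, then backed straight off and lifted clear.
- **Last checks:** In the side view the jar's axis is at about +30 mm, which fits the 30–35 mm I had estimated from the bar end and the ball. It looks upright and touching the ball and the bar. The wrist force is back to noise, and the bystanders look unmoved.

**Not confirmed:** The shoe's travel could not be read directly. The side offset (y) was only checked visually, to about 2 mm, so neither judged limit is measured. None of the checks I made failed or disagreed.

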